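Take the cover off the instrument box

ROBOT

A 6-joint arm with a two-finger parallel gripper is mounted at the origin on the work surface. World frame = base frame: x ahead of the robot, y to its left, z up, the work surface at z = 0. Lengths are in m, angles in rad, forces in N, time in s.
With the tool pointing down it reaches from about 0.35 to 1 m from the base axis. Payload 7.1 kg.
Tool frame: the origin (TCP) lies on the front face of the gripper's body, between the roots of the fingers; the fingertips stand 73 mm ahead of it and the grasp point (between the pads) lies 54 mm ahead of it (manip.tip_reach is the distance from the TCP to the fingertips, in m); z points along the fingers, y is the line along which they close (so a half turn about z gives the same grasp; the last joint's range is limited). The gripper opens to 85 mm and grips with 20 to 120 N. Pads are 22 mm wide; open, the fingers measure 114 mm over their backs; the gripper's body (76 mm by 85 mm) begins 54 mm behind the grasp point. The pads swing forward as they close: fully open they stand 13 mm farther back than shut.
Start: joints at [-0.019, 0.423, 1.63, -0, 1.089, -0.019], TCP at [0.625, 0, 0.304] pointing down, gripper open.
Joint ranges: [-3, 3], [-0.9, 2.11], [0.09, 2.58], [-1.31, 4.45], [0.11, 2.69], [-2.54, 2.54]. Speed limits (rad/s): [2.39, 2.39, 3.01, 3.14, 3.14, 3.14].

INTERFACE

Orientations are given as a unit quaternion [w, x, y, z].
In Python, from workcell import telemetry, grab_frame, get_calibration, manip gives the robot as it stands.
- The arm moves only by the tool play_rows, never from a script. Its argument "steps" is text: rows parted by semicolons, each of 6 numbers parted by spaces: the shift along the tool's x, y, z in units of 30 mm (1.0 is 30 mm), then the turn, a rotation vector about the tool's x, y, z in units of 5 degrees (1.0 is 5 degrees). A call has 1 to 20 rows; each row shifts and turns the commanded pose from where the row before left it, along the tool's axes as they then stand; what a row does not reach is not made up. A row lasts 1/12 s, in which the tool goes at most 41.7 mm and 7.16 degrees, less where a joint would pass 70% of its speed; a pose out of reach is approached as far as the arm can. A call is refused whole if a number of a shift passes 1 or a number of a turn 1, either way. A call with a gripper value outside its range is refused whole. "fingers" is the opening, from 0 (shut) to 1 (fully open), set as the call begins (left out, the last holds). The fingers move at their own pace and stop on an object; the grip force is fixed at half the most. Time passes only in rows, so rows that do not move let the fingers close. It gives the time, the measured TCP pose, the force, the opening and the grip force at its end, in the units of the state.
- telemetry.get_obs(): the state, without advancing time (a new reading comes with each control period).
- grab_frame(name): name is "scene" or "side" or "wrist"; returns the picture (480x640x3 uint8, red, green, blue); there is no depth.
- get_calibration(name): a dict with "fovy" (degrees; the focal length in pixels is half the picture's height over the tangent of half this angle, whatever the lens; pixels are square), "cx", "cy" (the principal point, pixels), "T" (4x4, takes a point from camera to world coordinates); the wrist camera has in their place "hand_eye" (4x4, takes a point from camera to tool coordinates, whose origin is the TCP and whose axes are the flange's). Camera axes: x right, y down, z forward; pixel columns grow to the right and rows downward; lengths in m; the calibration is good to about 2 mm. The wrist camera is an equidistant fisheye: a pixel r from the principal point sees the ray r / f radians off the axis. A picture is of the moment at which its call begins: read the wrist's pose just before it. get_calibration takes no time and is no camera call.
- manip.job_done(): hands the job in; it is judged then, once.
The state is a dict: "time_s": time; "qpos": joint angles; "qvel": joint speeds; "joint_torque": joint torques, N m; "position": TCP position; "ee_rot": TCP orientation; "wrist_force": force on the tool from outside, world axes, zero at the start; "ft_torque": the same for the moment, N m; "opening": finger opening in m; "grasp_force": force on a finger pad.
Only numpy, scipy, OpenCV 4.12 (cv2) and the standard library are available. Lean on these libraries where they do the work, as an engineer would, in place of code of your own. Each camera call takes 0.05 s, during which the arm holds its last target. There are 200 camera calls.

TASK

The cover of the grey instrument box is held by two captive winged thumbscrews: loosen one and then the other by turning each counter-clockwise to its stop. Only then lift the cover straight off by its bar handle and set it down gently, right way up, in the middle of the black rubber mat with its long sides along the mat's.

Things in the scene. Friction and masses are not known exactly. Their poses are not given: they have to be found in the camera images.
- cover: Loose aluminium cover, an upside-down tray 140 (x) by 210 (y, long side) by 25 high, plate 3 thick, about 0.46 kg with its two screws. Origin: centre of its lower edge, z up. It caps a fixed grey open box 130 by 200 by 60 high, skirt 22 mm down its outside; seated, its origin is 38 mm above the bench; lifted 25 mm it is free. Wings reach 60 mm above the origin, nothing below the skirt.
- cover_handle (a point): Centre of the black bar handle on top of the cover, 57 mm above the cover's origin and 32 mm above its top. Bar along x, 90 long, 12 wide, 12 thick, on two thin posts at x = +-36 mm; axes as the cover's. Grip it across its width, fingers closing along y (35 mm opening clears the screws).
- screw_a_grip (a point): Grip point of the winged steel captive thumbscrew 65 mm on the cover's +y side, on its axis, 29 mm above the cover plate's underside. Upright wing 34 long, 12 thick, top 9 mm above this point; below it a round collar 26 across, top 23 mm below this point. The point turns with the wing: y along the wing, x through its thickness (grip across it; 35 mm opening clears all).
- screw_a (a joint): Turn of the +y thumbscrew, rad: 0 = tight (wing along the cover's long side), growing counter-clockwise seen from above to a stop at 1.4 = loose (wing across the cover). Starts at 0 to 0.2. Resists with 0.05 N m, stays where left. Under about 1.1 its foot may still catch in the box. It never leaves the cover or rises from it.
- screw_b_grip (a point): Grip point of the winged steel captive thumbscrew 65 mm on the cover's -y side, on its axis, 29 mm above the cover plate's underside. Upright wing 34 long, 12 thick, top 9 mm above this point; below it a round collar 26 across, top 23 mm below this point. The point turns with the wing: y along the wing, x through its thickness (grip across it; 35 mm opening clears all).
- screw_b (a joint): Turn of the -y thumbscrew, rad: 0 = tight (wing along the cover's long side), growing counter-clockwise seen from above to a stop at 1.4 = loose (wing across the cover). Starts at 0 to 0.2. Resists with 0.05 N m, stays where left. Under about 1.1 its foot may still catch in the box. It never leaves the cover or rises from it.
- mat: Fixed black rubber mat, 180 (x) by 260 (y, its long side) by 4 thick, lying on the bench, empty. Origin: centre of its underside on the bench; its top is 4 mm higher. It lies left or right of the robot, the box on the other side; a low screwdriver and a 46 mm tall motor stand between.

How it is judged:
On the way, in this order (a step that is already met when the one before it is completed fails the run):
1. one thumbscrew is loosened with the cover still in place (value of joint any of screw_a, screw_b above 1.1 rad and distance of cover from where it was at the start of the episode below 0.012 m), for 0.2 s.
2. both thumbscrews are loosened with the cover still in place (value of joint each of screw_a, screw_b above 1.1 rad and distance of cover from where it was at the start of the episode below 0.012 m), for 0.2 s.
3. the cover is lifted clear of the box (height (world z) of cover above 0.075 m), for 0.2 s.
At the end, for the whole second after the job is handed in: The cover lies released and at rest, flat and right way up on the rubber mat, its centre within 30 mm of the mat's centre and its long sides within 15 degrees of the mat's, both thumbscrews still loose (above 1.0 rad) (horizontal distance between cover and mat below 0.03 m and angle between the y axis of cover and the y axis of mat, either way round below 0.26 rad and height (world z) of cover below 0.012 m and angle between cover's own z axis and vertical below 0.1 rad and linear speed of cover below 0.02 m/s and contact force between the fingers and cover below 0.1 N and value of joint each of screw_a, screw_b above 1 rad); the robot touches nothing.
It fails at once if the cover is dropped or thrown (moves faster than 0.5 m/s out of the fingers) (linear speed of cover above 0.5 m/s and contact force between the fingers and cover below 0.1 N).
It also fails if it takes over 67 s, if anything falls off the work surface, if the arm or the gripper's body presses on something with over 40 N, if the wrist force passes 120 N, or if a joint passes its speed limit or range.

## Working session

There is one attempt and no reset: what is moved stays moved. The work goes in short steps, Python scripts to look and compute and a tool call to move; the robot and the scene stay as the last step left them, time stands still between calls to the robot, and variables do not carry over. Pictures are saved under pics/ and viewed, at most 10 in all, crops included, and the job is handed in when it is done.

Besides the shell and the picture viewer there is one more tool, called as name(argument=value, ...) on one line, values as JSON. play_rows: Moves the arm, as the interface text tells. Its arguments: {"type":"object","properties":{"steps":{"type":"string"},"fingers":{"type":"number"}},"required":["steps"]}

```bash
mkdir -p pics; ls
cat > h.py <<'E'
import numpy as np, cv2
from workcell import telemetry, grab_frame, get_calibration, manip
from scipy.spatial.transform import Rotation as R
E
python3 - <<'E'
from h import *
o=telemetry.get_obs(); print(o['time_s'],o['position'],o['ee_rot'],o['opening'])
ims=[]
for n in ['scene','side']:
    im=grab_frame(n); cv2.imwrite(f'pics/{n}0.png',im[:,:,::-1]); c=get_calibration(n); print(n,c)
im=grab_frame('wrist'); cv2.imwrite('pics/wrist0.png',im[:,:,::-1]); print(get_calibration('wrist'))
E
```

```text
pics
0.0 [6.24567377e-01 3.30635708e-05 3.03148079e-01] [-5.42181923e-04  7.07103299e-01  7.07109864e-01 -5.20941932e-04] 0.08514401731113669
scene {'fovy': 54.8634580634567, 'cx': 311.44924875372885, 'cy': 242.60670463014392, 'T': array([[ 0.25073892,  0.78921913, -0.5605918 ,  1.05409432],
       [ 0.96802517, -0.19988478,  0.15156964, -0.15274647],
       [ 0.00756789, -0.58067138, -0.81410287,  0.83849515],
       [ 0.        ,  0.        ,  0.        ,  1.        ]])}
side {'fovy': 51.05134280680751, 'cx': 322.3604095030543, 'cy': 240.52062097309428, 'T': array([[-0.99432821, -0.09020112,  0.05634856,  0.52298922],
       [-0.10478506,  0.74015432, -0.66422261,  0.57540299],
       [ 0.01820699, -0.66635977, -0.74540805,  0.72865008],
       [ 0.        ,  0.        ,  0.        ,  1.        ]])}
{'fovy': 65.70646984690485, 'cx': 321.8527956713361, 'cy': 238.39403976043235, 'hand_eye': array([[-2.58993784e-04, -9.52596188e-01, -3.04237467e-01,
         7.78846896e-02],
       [ 9.99998930e-01,  1.91217660e-04, -1.45000787e-03,
         4.12028094e-04],
       [ 1.43944755e-03, -3.04237517e-01,  9.52595119e-01,
        -7.12904432e-02],
       [ 0.00000000e+00,  0.00000000e+00,  0.00000000e+00,
         1.00000000e+00]])}
```

View pics/scene0.png

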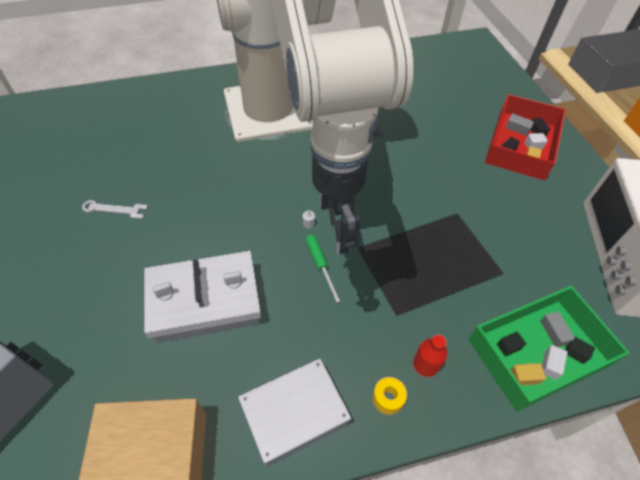

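View pics/side0.png

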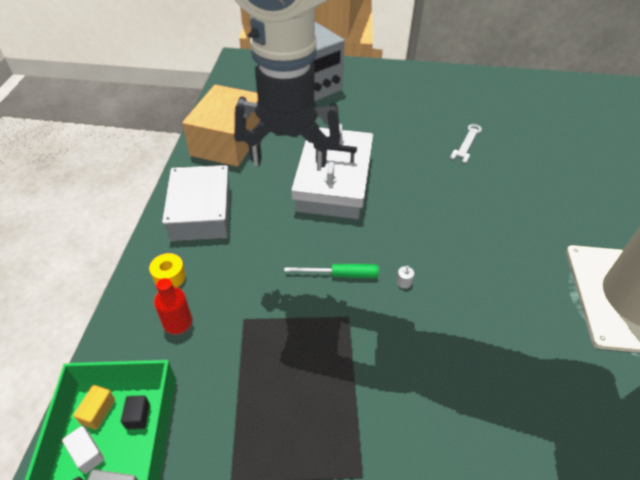

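```bash
cat >> h.py <<'E'
def ray(n,uv):
    c=get_calibration(n); f=240/np.tan(np.radians(c['fovy'])/2); T=c['T']
    d=np.array([(uv[0]-c['cx'])/f,(uv[1]-c['cy'])/f,1]); return T[:3,3],T[:3,:3]@d
def wray(uv,pos,q):
    c=get_calibration('wrist'); f=240/np.tan(np.radians(c['fovy'])/2); H=c['hand_eye']
    x=np.array([uv[0]-c['cx'],uv[1]-c['cy']]); r=np.hypot(*x); th=r/f
    d=np.r_[np.sin(th)*x/max(r,1e-9),np.cos(th)]
    M=R.from_quat(np.r_[q[1:],q[0]]).as_matrix()
    return pos+M@H[:3,3], M@H[:3,:3]@d
def onz(r,z): o,d=r; return o+d*(z-o[2])/d[2]
def tri(rs):
    A=0;b=0
    for o,d in rs:
        d=d/np.linalg.norm(d); P=np.eye(3)-np.outer(d,d); A=A+P; b=b+P@o
    p=np.linalg.solve(A,b); return p,[np.linalg.norm(np.cross(p-o,d/np.linalg.norm(d)))*1e3 for o,d in rs]
E
python3 - <<'E'
from h import *
s=cv2.imread('pics/scene0.png'); d=cv2.imread('pics/side0.png')
a=cv2.resize(s[240:345,130:270],None,fx=5,fy=5,interpolation=cv2.INTER_CUBIC)[:300*2]
a=cv2.resize(s[240:345,135:275],(560,420),interpolation=cv2.INTER_CUBIC)
cv2.imwrite('pics/c1.png',a)
w=cv2.imread('pics/wrist0.png')
for n,im,b in(('scene',s,(200,320,350,510)),('side',d,(310,480,225,370))):
    g=im.max(2); m=((g<50)&(im[:,:,1].astype(int)-im[:,:,2]<8)).astype(np.uint8); k=np.zeros_like(m); k[b[0]:b[1],b[2]:b[3]]=m[b[0]:b[1],b[2]:b[3]]
    cs=cv2.findContours(k,0,2)[0]; c=max(cs,key=cv2.contourArea); h=cv2.convexHull(c); p=cv2.approxPolyN(h,4,ensure_convex=True)[0] if hasattr(cv2,'approxPolyN') else None
    print(n,cv2.contourArea(c),cv2.contourArea(h)); 
    for q in p: print(q,onz(ray(n,q),.004).round(4))
E
```

```text
scene 1900.0 2368.0
[426 280] [0.6319 0.2117 0.004 ]
[379 286] [0.6213 0.1111 0.004 ]
[358 248] [0.5187 0.0983 0.004 ]
[410 229] [0.4977 0.2289 0.004 ]
side 3181.0 3795.0
[354 382] [0.4984 0.2158 0.004 ]
[279 365] [0.6182 0.2005 0.004 ]
[286 318] [0.6206 0.1126 0.004 ]
[348 317] [0.516  0.0983 0.004 ]
```

View pics/c1.png

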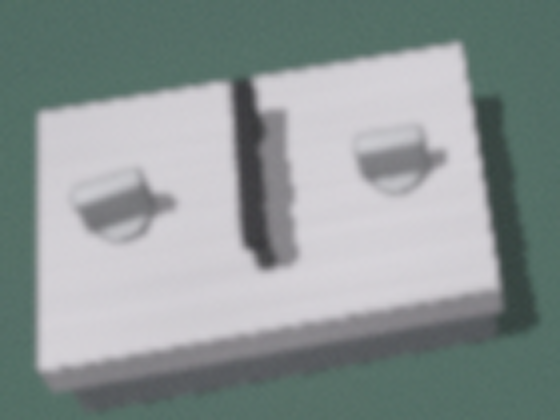

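View pics/wrist0.png

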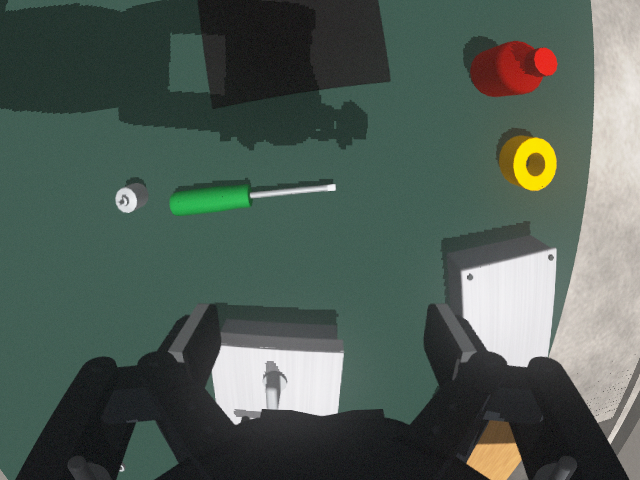

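Run:
```python
from h import *
def rep(n,pts,z):
    P=np.array([onz(ray(n,p),z)[:2] for p in pts]); print(n,P.round(4).tolist(),'c',P.mean(0).round(4)); 
    for i in range(4): e=P[(i+1)%4]-P[i]; print('  len',np.hypot(*e).round(3),'ang',np.degrees(np.arctan2(e[1],e[0])).round(1))
rep('scene',[(358,248),(459,215),(501,270),(400,312)],.004)
rep('side',[(245,319),(348,317),(361,476),(232,478)],.004)
rep('scene',[(144.5,268),(250.5,250.5),(260,313),(145,332.5)],.063)
# handle ends at bar top
f=lambda u,v:(135+u/4,240+v/4)
for p in [(243,80),(262,260)]: print('h',onz(ray('scene',f(*p)),.101).round(4))
for p in [(70,187),(140,168),(354,133),(424,125)]: print('w',onz(ray('scene',f(*p)),.098).round(4))
```

```text
scene [[0.5187, 0.0983], [0.4874, 0.3546], [0.6484, 0.3769], [0.6886, 0.1319]] c [0.5858 0.2404]
  len 0.258 ang 97.0
  len 0.163 ang 7.9
  len 0.248 ang -80.7
  len 0.173 ang -168.8
side [[0.6891, 0.1226], [0.516, 0.0983], [0.4802, 0.3521], [0.6541, 0.374]] c [0.5849 0.2367]
  len 0.175 ang -172.0
  len 0.256 ang 98.0
  len 0.175 ang 7.2
  len 0.254 ang -82.1
scene [[0.4988, -0.3436], [0.5087, -0.1334], [0.652, -0.1412], [0.6392, -0.3494]] c [ 0.5747 -0.2419]
  len 0.21 ang 87.3
  len 0.144 ang -3.1
  len 0.209 ang -93.5
  len 0.141 ang 177.7
h [ 0.5315 -0.2392  0.101 ]
h [ 0.63   -0.2416  0.101 ]
w [ 0.5689 -0.3228  0.098 ]
w [ 0.5666 -0.2909  0.098 ]
w [ 0.572  -0.1925  0.098 ]
w [ 0.5757 -0.16    0.098 ]
```

play_rows(steps="-0.5 -0.1 0 0 0 0;-1 -0.25 0 0 0 0;-1 -0.25 0 0 0 0;-1 -0.25 0 0 0 0;-1 -0.25 0 0 0 0;-1 -0.25 0 0 0 0;-1 -0.25 0 0 0 0;-0.5 -0.05 0 0 0 0;0 0 0 0 0 0;0 0 0 0 0 0;0 0 0 0 0 0")

```text
time_s: 1.07
position: [0.5755, -0.2095, 0.3038]
ee_rot: [-0.0, 0.707, 0.707, 0.0]
wrist_force: [0.0, -0.2, 0.2]
opening: 0.0854
grasp_force: 0.0
```

Run:
```python
from h import *
o=telemetry.get_obs(); print(o['time_s'],o['position'],o['ee_rot'],abs(o['qvel']).max())
np.savez('v1.npz',p=o['position'],q=o['ee_rot'])
im=grab_frame('wrist'); cv2.imwrite('pics/w1.png',im[:,:,::-1])
```

```text
1.0667 [ 0.575502   -0.20946275  0.30375637] [-2.83409625e-04  7.07111425e-01  7.07102076e-01  7.65861368e-05] 0.0173010629630589
```

View pics/w1.png

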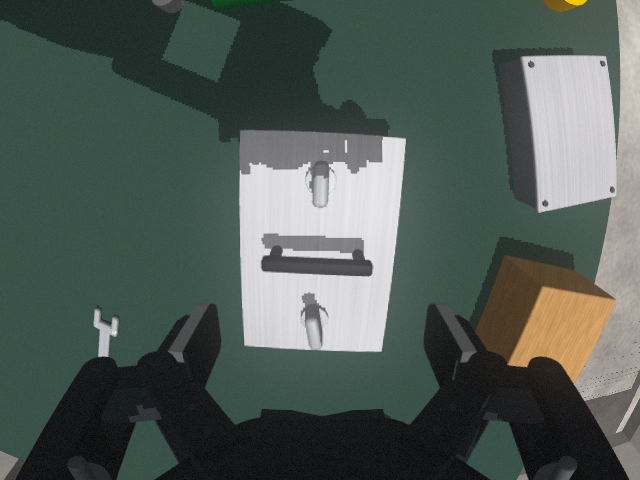

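Run:
```python
from h import *
v=np.load('v1.npz'); W=lambda u:wray(u,v['p'],v['q'])
f=lambda u,v:(135+u/4,240+v/4)
P=np.array([onz(W(p),.063)[:2] for p in [(241,130),(406,138),(382,352),(245,345)]]); print(P.round(4).tolist(),P.mean(0))
for i in range(4): e=P[(i+1)%4]-P[i]; print(np.hypot(*e).round(3),np.degrees(np.arctan2(e[1],e[0])).round(1))
for n,a,z in (('a',(320,163),.098),('a',(320,208),.098),('b',(308,313),.098),('b',(318,348),.098),('h',(263,264),.101),('h',(372,268),.101)): print(n,onz(W(a),z).round(4))
print('tri')
for w,s in (((241,130),(250.5,250.5)),((406,138),(260,313)),((382,352),(145,332.5)),((245,345),(144.5,268))): print(tri([W(w),ray('scene',s)]))
for w,s in (((263,264),f(243,80)),((372,268),f(262,262)),((320,163),f(422,127)),((320,208),f(354,132)),((318,348),f(70,187)),((308,313),f(140,168))): print(tri([W(w),ray('scene',s)]))
```

```text
[[0.5074, -0.1355], [0.6464, -0.1422], [0.6368, -0.3529], [0.4971, -0.345]] [ 0.57192656 -0.24389382]
0.139 -2.8
0.211 -92.6
0.14 176.8
0.21 87.2
a [ 0.5741 -0.161   0.098 ]
a [ 0.574  -0.1956  0.098 ]
b [ 0.5637 -0.2864  0.098 ]
b [ 0.572  -0.3226  0.098 ]
h [ 0.5284 -0.2405  0.101 ]
h [ 0.6156 -0.2439  0.101 ]
tri
(array([ 0.50696639, -0.13442432,  0.06061623]), [np.float64(1.0636881508069784), np.float64(1.0636881508070375)])
(array([ 0.64811054, -0.14178062,  0.0555202 ]), [np.float64(0.6731449478607022), np.float64(0.6731449478607385)])
(array([ 0.63760856, -0.35116963,  0.06258506]), [np.float64(1.905931701153341), np.float64(1.9059317011535528)])
(array([ 0.49766337, -0.34437661,  0.06265374]), [np.float64(0.868813947782405), np.float64(0.8688139477822525)])
(array([ 0.52840983, -0.24059107,  0.09779376]), [np.float64(1.2247810581178193), np.float64(1.2247810581177354)])
(array([ 0.61920995, -0.24713401,  0.08390233]), [np.float64(3.7042752767751717), np.float64(3.704275276775142)])
(array([ 0.57406831, -0.16127069,  0.09414949]), [np.float64(0.16803687541387324), np.float64(0.16803687541392287)])
(array([ 0.5743636 , -0.19322205,  0.10315186]), [np.float64(1.1698757901697174), np.float64(1.1698757901697479)])
(array([ 0.57158171, -0.32142244,  0.10102083]), [np.float64(0.8329909805240895), np.float64(0.8329909805240058)])
(array([ 0.56284493, -0.29133595,  0.09110344]), [np.float64(1.049340254915042), np.float64(1.0493402549150992)])
```

play_rows(steps="0.5 -0.03 0.2 0 0 0;0.54 0 0.6 0 0 0;0 0 1 0 0 0;0 0 1 0 0 0;0 0 1 0 0 0;0 0 0.7 0 0 0;0 0 0 0 0 0;0 0 0 0 0 0;0 0 0 0 0 0", fingers=0.42)

```text
time_s: 1.87
position: [0.5754, -0.178, 0.17]
ee_rot: [0.001, 0.707, 0.708, 0.0]
wrist_force: [0.5, 0.8, 1.5]
opening: 0.0356
grasp_force: 0.0
```

Run:
```python
from h import *
o=telemetry.get_obs(); print(o['time_s'],o['position'],o['ee_rot'],o['qpos'],o['opening'])
np.savez('v2.npz',p=o['position'],q=o['ee_rot'])
im=grab_frame('wrist'); cv2.imwrite('pics/w2.png',im[:,:,::-1])
```

```text
1.8667 [ 0.57539226 -0.17798908  0.16999694] [5.78045080e-04 7.06694508e-01 7.07518502e-01 3.27301412e-04] [-3.19783441e-01  5.66680945e-01  1.76026988e+00  9.17165199e-05
  8.13314954e-01 -3.21011719e-01] 0.03556219922462551
```

View pics/w2.png

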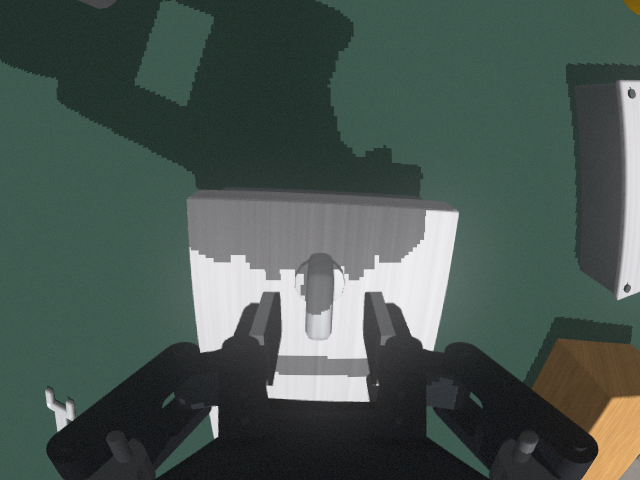

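play_rows(steps="0 -0.03 0.4 0 0 0;0 0 0.43 0 0 0;0 0 0 0 0 0;0 0 0 0 0 0")

```text
time_s: 2.25
position: [0.573, -0.1787, 0.1431]
ee_rot: [-0.001, 0.707, 0.707, -0.0]
wrist_force: [0.1, -0.0, 0.2]
opening: 0.0361
grasp_force: 0.0
```

play_rows(steps="0 0 0 0 0 0;0 0 0 0 0 0;0 0 0 0 0 0;0 0 0 0 0 0;0 0 0 0 0 0;0 0 0 0 0 0", fingers=0)

```text
time_s: 2.75
position: [0.5739, -0.179, 0.1444]
ee_rot: [0.0, 0.707, 0.707, 0.0]
wrist_force: [-0.6, -1.7, 2.9]
opening: 0.0109
grasp_force: 59.4
```

play_rows(steps="0 0 0 0 0 -0.5;0 0 0 0 0 -1;0 0 0 0 0 -1;0 0 0 0 0 -1;0 0 0 0 0 -1;0 0 0 0 0 -1;0 0 0 0 0 -1;0 0 0 0 0 -1")

```text
time_s: 3.42
position: [0.5741, -0.1789, 0.1444]
ee_rot: [0.001, 0.44, 0.898, 0.0]
wrist_force: [0.6, -0.2, 1.5]
opening: 0.011
grasp_force: 59.7
```

play_rows(steps="0 0 0 0 0 -1;0 0 0 0 0 -1;0 0 0 0 0 -1;0 0 0 0 0 -1;0 0 0 0 0 -1;0 0 0 0 0 -1;0 0 0 0 0 -1;0 0 0 0 0 -0.7;0 0 0 0 0 0;0 0 0 0 0 0")

```text
time_s: 4.25
position: [0.5742, -0.1787, 0.1444]
ee_rot: [0.001, 0.123, 0.992, -0.0]
wrist_force: [1.8, 0.3, 2.9]
opening: 0.0112
grasp_force: 59.6
```

play_rows(steps="0 0 0 0 0 0;0 0 0 0 0 0;0 0 0 0 0 0;0 0 0 0 0 0;0 0 -0.5 0 0 0;0 0 -1 0 0 0;0 0 -0.6 0 0 0;0 0 0 0 0 1;0 0 0 0 0 1;0 0 0 0 0 1;0 0 0 0 0 1;0 0 0 0 0 1;0 0 0 0 0 1;0 0 0 0 0 1;0 0 0 0 0 1;0 0 0 0 0 1;0 0 0 0 0 1;0 0 0 0 0 1;0 0 0 0 0 1;0 0 0 0 0 1", fingers=0.42)

```text
time_s: 5.92
position: [0.5735, -0.1788, 0.2069]
ee_rot: [-0.0, 0.638, 0.77, -0.0]
wrist_force: [-0.5, -0.6, 0.2]
opening: 0.0359
grasp_force: 0.0
```

play_rows(steps="-0.5 -0.12 0 0 0 0;-1 -0.23 0 0 0 0;-1 -0.23 0 0 0 0;-1 -0.23 0 0 0 0;-0.69 -0.15 0 0 0 0;0 0 0 0 0 0;0 0 0 0 0 0;0 0 0 0 0 0")

```text
time_s: 6.58
position: [0.5689, -0.3077, 0.2067]
ee_rot: [-0.0, 0.636, 0.772, -0.0]
wrist_force: [0.0, -0.0, 0.1]
opening: 0.0362
grasp_force: 0.0
```

Run:
```python
from h import *
o=telemetry.get_obs(); print(o['time_s'],o['position'],o['ee_rot'],o['opening'])
np.savez('v3.npz',p=o['position'],q=o['ee_rot'])
im=grab_frame('wrist'); cv2.imwrite('pics/w3.png',im[:,:,::-1])
```

```text
6.5833 [ 0.56889368 -0.30773838  0.20668607] [-4.88363777e-04  6.35995705e-01  7.71692442e-01 -3.31884274e-06] 0.03617375495931217
```

View pics/w3.png

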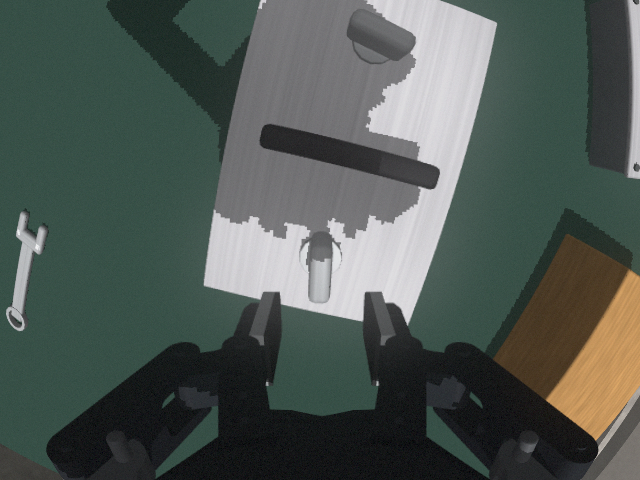

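Run:
```python
from h import *
v=np.load('v3.npz'); W=lambda u:wray(u,v['p'],v['q'])
for p in [(320,233),(319,302),(352,22),(412,50),(265,137),(436,176)]: print(p,onz(W(p),.099).round(4))
print(onz(W((204,286)),.063),onz(W((496,23)),.063))
```

```text
(320, 233) [ 0.5635 -0.2847  0.099 ]
(319, 302) [ 0.5703 -0.323   0.099 ]
(352, 22) [ 0.5585 -0.179   0.099 ]
(412, 50) [ 0.5893 -0.186   0.099 ]
(265, 137) [ 0.5285 -0.2424  0.099 ]
(436, 176) [ 0.6147 -0.2444  0.099 ]
[ 0.49699104 -0.3458821   0.063     ] [ 0.6452506  -0.14253766  0.063     ]
```

play_rows(steps="0 -0.03 0.4 0 0 0;0 0 0.8 0 0 0;0 0 0.6 0 0 0;0 0 0.27 0 0 0;0 0 0 0 0 0;0 0 0 0 0 0")

```text
time_s: 7.13
position: [0.5685, -0.3072, 0.1445]
ee_rot: [-0.001, 0.636, 0.772, -0.0]
wrist_force: [-0.1, 0.2, 0.7]
opening: 0.0357
grasp_force: 0.0
```

play_rows(steps="0 0 0 0 0 0;0 0 0 0 0 0;0 0 0 0 0 0;0 0 0 0 0 0;0 0 0 0 0 0;0 0 0 0 0 0", fingers=0)

```text
time_s: 7.63
position: [0.5691, -0.3081, 0.1462]
ee_rot: [0.001, 0.636, 0.772, 0.0]
wrist_force: [-0.8, -0.2, 7.0]
opening: 0.0104
grasp_force: 59.8
```

play_rows(steps="0 0 0 0 0 -0.5;0 0 0 0 0 -1;0 0 0 0 0 -1;0 0 0 0 0 -1;0 0 0 0 0 -1;0 0 0 0 0 -1;0 0 0 0 0 -1;0 0 0 0 0 -1")

```text
time_s: 8.3
position: [0.5691, -0.3081, 0.1462]
ee_rot: [0.001, 0.352, 0.936, -0.0]
wrist_force: [-1.1, 1.5, 7.2]
opening: 0.0109
grasp_force: 60.0
```

play_rows(steps="0 0 0 0 0 -1;0 0 0 0 0 -1;0 0 0 0 0 -1;0 0 0 0 0 -1;0 0 0 0 0 -1;0 0 0 0 0 -0.7;0 0 0 0 0 0;0 0 0 0 0 0;0 0 0 0 0 0")

```text
time_s: 9.05
position: [0.5691, -0.3081, 0.1462]
ee_rot: [0.001, 0.113, 0.994, -0.0]
wrist_force: [-0.3, 1.3, 7.2]
opening: 0.0105
grasp_force: 59.9
```

play_rows(steps="0 0 0 0 0 0;0 0 0 0 0 0;0 0 0 0 0 0;0 0 0 0 0 0;0 0 -0.5 0 0 0;0 0 -1 0 0 0;0 0 -1 0 0 0;0 0 -0.9 0 0 -1;0 0.5 0 0 0 -1;0 1 0 0 0 0;0 0.66 0 0 0 0;0 0 0 0 0 0;0 0 0 0 0 0;0 0 0 0 0 0", fingers=0.42)

```text
time_s: 10.22
position: [0.5733, -0.2436, 0.2469]
ee_rot: [0.0, 0.026, 1.0, -0.0]
wrist_force: [0.4, -0.4, 0.2]
opening: 0.0358
grasp_force: 0.0
```

Run:
```python
from h import *
o=telemetry.get_obs(); print(o['time_s'],o['position'],o['ee_rot'],o['opening'],o['qpos'])
np.savez('v4.npz',p=o['position'],q=o['ee_rot'])
im=grab_frame('wrist'); cv2.imwrite('pics/w4.png',im[:,:,::-1])
```

```text
10.2167 [ 0.57334767 -0.24363231  0.24690473] [ 7.22633979e-05  2.60042540e-02  9.99661811e-01 -1.92968687e-04] 0.03575131679813242 [-4.20804025e-01  4.86970767e-01  1.67538324e+00 -3.62278951e-04
  9.78956833e-01 -1.93938391e+00]
```

View pics/w4.png

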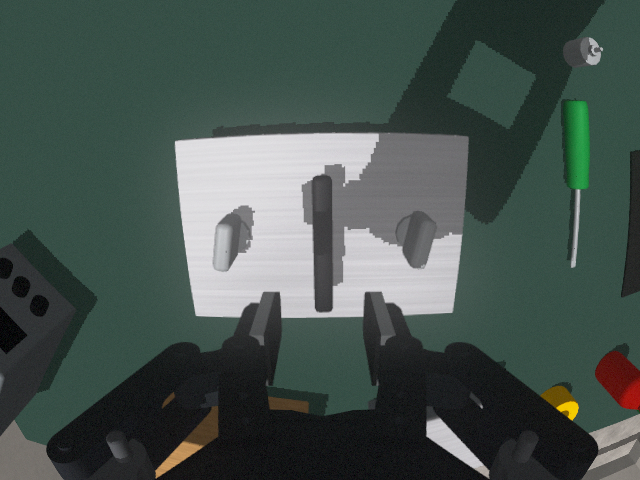

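Run:
```python
from h import *
v=np.load('v4.npz'); W=lambda u:wray(u,v['p'],v['q'])
im=cv2.imread('pics/w4.png')
def ang(p,q,z):
    a,b=onz(W(p),z),onz(W(q),z); print(a.round(4),b.round(4),((a+b)/2).round(4),np.degrees(np.arctan2(*(a-b)[[1,0]])).round(1),np.linalg.norm(a-b).round(4))
ang((234,216),(221,268),.098); ang((428,216),(418,264),.098); ang((322,180),(323,308),.101)
ang((176,141),(469,136),.063); ang((196,316),(453,313),.063)
cv2.imwrite('pics/c4.png',np.hstack([cv2.resize(im[195:285,a:a+65],None,fx=5,fy=5,interpolation=2) for a in(200,390)]))
```

```text
[ 0.5484 -0.2972  0.098 ] [ 0.5828 -0.3105  0.098 ] [ 0.5656 -0.3038  0.098 ] 158.8 0.0368
[ 0.5546 -0.176   0.098 ] [ 0.5866 -0.1817  0.098 ] [ 0.5706 -0.1789  0.098 ] 170.0 0.0325
[ 0.5289 -0.2413  0.101 ] [ 0.6131 -0.2451  0.101 ] [ 0.571  -0.2432  0.101 ] 177.5 0.0843
[ 0.4986 -0.3442  0.063 ] [ 0.5058 -0.135   0.063 ] [ 0.5022 -0.2396  0.063 ] -92.0 0.2094
[ 0.6382 -0.3503  0.063 ] [ 0.6466 -0.1401  0.063 ] [ 0.6424 -0.2452  0.063 ] -92.3 0.2104
```

View pics/c4.png

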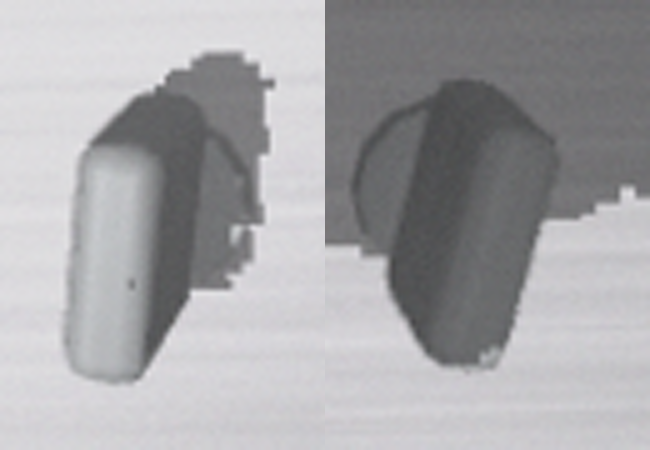

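Run:
```python
from h import *
v=np.load('v4.npz'); W=lambda u:wray(u,v['p'],v['q'])
for p,q in(((225,225),(221,270)),((429,223),(420,267))):
    a,b=onz(W(p),.098),onz(W(q),.098); print(a,b,np.degrees(np.arctan2(*(a-b)[[1,0]])))
```

```text
[ 0.5538382  -0.30373801  0.098     ] [ 0.58416545 -0.31069921  0.098     ] 167.0724766303688
[ 0.55920478 -0.17525536  0.098     ] [ 0.58883376 -0.1802349   0.098     ] 170.45983167840225
```

play_rows(steps="0.05 0.02 0.3 0 0 0;0 0 0.7 0 0 0;0 0 1 0 0 0;0 0 0.8 0 0 0;0 0 0.5 0 0 0;0 0 0 0 0 0;0 0 0 0 0 0")

```text
time_s: 10.85
position: [0.571, -0.2429, 0.1466]
ee_rot: [-0.001, 0.027, 1.0, 0.0]
wrist_force: [-0.1, -0.4, -0.8]
opening: 0.0357
grasp_force: 0.0
```

play_rows(steps="0 0 0 0 0 0;0 0 0 0 0 0;0 0 0 0 0 0;0 0 0 0 0 0;0 0 0 0 0 0;0 0 0 0 0 0;0 0 0 0 0 0", fingers=0)

```text
time_s: 11.43
position: [0.5725, -0.2431, 0.1493]
ee_rot: [0.001, 0.026, 1.0, -0.001]
wrist_force: [-1.2, -2.7, 6.7]
opening: 0.011
grasp_force: 60.1
```

play_rows(steps="0 0 -0.1 0 0 0;0 0 -0.2 0 0 0;0 0 -0.2 0 0 0;0 0 -0.2 0 0 0;0 0 -0.2 0 0 0;0 0 -0.2 0 0 0")

```text
time_s: 11.93
position: [0.5717, -0.2425, 0.1815]
ee_rot: [-0.0, 0.026, 1.0, 0.0]
wrist_force: [0.8, -0.7, -5.4]
opening: 0.0107
grasp_force: 58.6
```

play_rows(steps="0 0 -0.5 0 0 0;0 0 -0.6 0 0 0;0 0 -0.5 0 0 0;0 0 -0.3 0 0 0;0 0.2 -0.1 0 0 0;0.02 0.5 0 0 0 0;0.02 0.7 0 0 0 0;0.02 0.7 0 0 0 0;0.02 0.7 0 0 0 0;0.02 0.7 0 0 0 0;0.02 0.7 0 0 0 0;0.02 0.7 0 0 0 0;0.02 0.7 0 0 0 0;0.02 0.7 0 0 0 0;0.02 0.7 0 0 0 0;0.02 0.7 0 0 0 0;0.02 0.7 0 0 0 0")

```text
time_s: 13.35
position: [0.5764, 0.0117, 0.2397]
ee_rot: [-0.001, 0.026, 1.0, 0.0]
wrist_force: [-0.0, -0.2, -5.6]
opening: 0.0104
grasp_force: 58.7
```

play_rows(steps="0.02 0.7 0 0 0 0;0.02 0.7 0 0 0 0;0.02 0.7 0 0 0 0;0.02 0.7 0 0 0 0;0.02 0.7 0 0 0 0;0.02 0.7 0 0 0 0;0.02 0.7 0 0 0 0;0.02 0.7 0 0 0 0;0 0.7 0 0 0 0;0 0.5 0 0 0 0;0 0.3 0 0 0 0;0 0 0 0 0 -0.5;0 0 0 0 0 -0.8;0 0 0 0 0 -0.8;0 0 0 0 0 0;0 0 0 0 0 0;0 0 0 0 0 0")

```text
time_s: 14.77
position: [0.5839, 0.2223, 0.2406]
ee_rot: [-0.0, -0.064, 0.998, -0.0]
wrist_force: [-0.4, -1.1, -5.0]
opening: 0.0112
grasp_force: 58.8
```

play_rows(steps="-0.05 0.23 0 0 0 0;-0.05 0.3 0 0 0 0;0 0 0.3 0 0 0;0 0 0.5 0 0 0;0 0 0.5 0 0 0;0 0 0.5 0 0 0;0 0 0.5 0 0 0;0 0 0.5 0 0 0;0 0 0.4 0 0 0;0 0 0.3 0 0 0;0 0 0.2 0 0 0;0 0 0.15 0 0 0;0 0 0.1 0 0 0;0 0 0 0 0 0;0 0 0 0 0 0")

```text
time_s: 16.02
position: [0.5853, 0.2387, 0.1228]
ee_rot: [0.0, -0.065, 0.998, 0.0]
wrist_force: [0.5, -0.2, -4.4]
opening: 0.0109
grasp_force: 58.8
```

play_rows(steps="0 0 0.07 0 0 0;0 0 0.07 0 0 0;0 0 0.05 0 0 0;0 0 0.04 0 0 0;0 0 0 0 0 0;0 0 0 0 0 0")

```text
time_s: 16.52
position: [0.585, 0.2386, 0.1155]
ee_rot: [-0.0, -0.065, 0.998, -0.0]
wrist_force: [0.1, -0.1, -6.1]
opening: 0.0107
grasp_force: 58.9
```

play_rows(steps="0 0 0.03 0 0 0;0 0 0.03 0 0 0;0 0 0 0 0 0;0 0 0 0 0 0")

```text
time_s: 16.85
position: [0.585, 0.2386, 0.1153]
ee_rot: [0.0, -0.065, 0.998, 0.0]
wrist_force: [-4.6, -1.0, 9.6]
opening: 0.0111
grasp_force: 60.8
```

Touched down (force now +9.6 N upward). Release, retreat and look.

play_rows(steps="0 0 0 0 0 0;0 0 0 0 0 0;0 0 0 0 0 0;0 0 0 0 0 0;0 0 0 0 0 0;0 0 -0.3 0 0 0;0 0 -0.6 0 0 0;0 0 -1 0 0 0;0 0 -1 0 0 0;0 0 -1 0 0 0;0 0 -1 0 0 0;0 0 -0.5 0 0 0;0 0 0 0 0 0;0 0 0 0 0 0;0 0 0 0 0 0", fingers=0.42)

```text
time_s: 18.1
position: [0.5844, 0.2384, 0.2751]
ee_rot: [-0.001, -0.065, 0.998, -0.0]
wrist_force: [-0.4, 0.1, -0.1]
opening: 0.0355
grasp_force: 0.0
```

Run:
```python
from h import *
o=telemetry.get_obs(); print(o['time_s'],o['position'],o['ee_rot'])
np.savez('v5.npz',p=o['position'],q=o['ee_rot'])
im=grab_frame('wrist'); cv2.imwrite('pics/w5.png',im[:,:,::-1])
```

```text
18.1 [0.58442627 0.23836428 0.27508568] [-5.86135158e-04 -6.54162693e-02  9.97857871e-01 -1.94944526e-04]
```

View pics/w5.png

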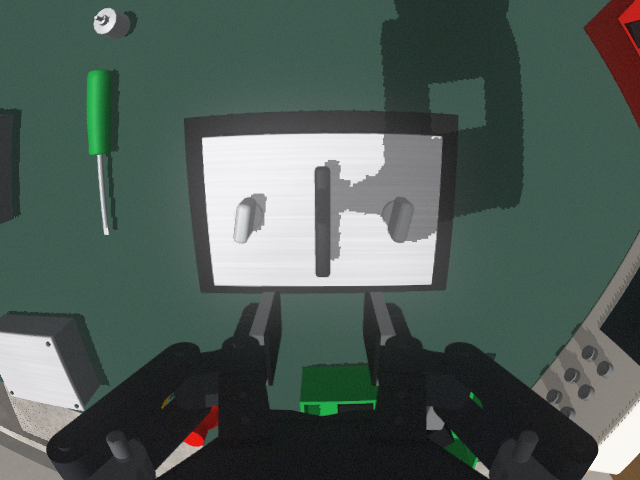

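The cover lies flat and aligned on the mat: its corners are about (202,136), (442,134), (432,285) and (212,287), and the mat's are (185,118), (458,114), (446,290) and (201,292). The cover is 25 mm higher than the mat, so part of the margin difference is parallax. Both wings still lie across the cover.

Run:
```python
from h import *
v=np.load('v5.npz'); W=lambda u:wray(u,v['p'],v['q'])
f=lambda L,z:np.mean([onz(W(p),z)[:2] for p in L],0)
print(f([(202,136),(442,134),(432,285),(212,287)],.029),f([(185,118),(458,114),(446,290),(201,292)],.004))
print(manip.job_done())
```

```text
[0.58442605 0.23836652] [0.58392655 0.23890967]
the job is handed in; nothing more can be done
None
```

I loosened both thumbscrews, lifted the cover off and set it on the mat, about 1 mm from its centre by the last wrist image, then handed the job in at about 18 s. No verdict came back.

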